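# Hold a capped tube down on the touch-start vortex mixer

## Robot

A 6-joint arm with a two-finger parallel gripper is mounted at the origin on the work surface. World frame = base frame: x ahead of the robot, y to its left, z up, the work surface at z = 0. Lengths are in m, angles in degrees, forces in N, time in s.
With the tool pointing down it reaches from about 0.4 to 0.925 m from the base axis. Payload 3.4 kg.
Tool frame: the origin (TCP) lies at the centre of the arm's flange, where the gripper is bolted on; the fingertips stand 173 mm ahead of it and the grasp point (between the pads) lies pinch_z ahead of it (pinch_z is the distance from the TCP to the grasp point, in m); z points along the fingers, y is the line along which they close (so a half turn about z gives the same grasp; the last joint's range is limited). The gripper opens to 85 mm and grips with 20 to 120 N. Pads are 22 mm wide; open, the fingers measure 114 mm over their backs; the gripper's body (76 mm by 85 mm) begins 54 mm behind the grasp point. The pads swing forward as they close: fully open they stand 13 mm farther back than shut.
Start: joints at [63.799, 17.578, 86.31, -0, 76.112, -4.211], TCP at [0.215, 0.533, 0.405] pointing down, gripper open.
Joint ranges: [-179.03, 179.03], [-60, 130.46], [8.19, 133.38], [-81.62, 261.62], [5.75, 156.47], [-153.77, 153.77]. Speed limits (degrees/s): [147.25, 147.25, 180, 180, 180, 180].

## Interface

Orientations are given as [roll, pitch, yaw] about the fixed x, y, z axes, in that order (R = Rz(yaw) Ry(pitch) Rx(roll)).
In Python, from workcell import get_obs, read_camera, get_calibration, hand_in, recognise, spot_point, pinch_z gives the robot as it stands.
- The arm moves only by the tool jog_arm, never from a script. Its argument "steps" is one flat list of numbers, 7 for each row, row after row: the shift along the world's x, y, z in units of 250 mm (1.0 is 250 mm), then the turn, a rotation vector about the world's x, y, z in units of 0.15 rad (1.0 is 0.15 rad), then the finger opening in mm, from 0 to 85.4. In form: [x, y, z, ax, ay, az, hand, x, y, z, ax, ay, az, hand, ...]. A call has 1 to 5 rows; each row shifts and turns the commanded pose from where the row before left it; what a row does not reach is not made up. A row lasts 1/10 s, in which the tool goes at most 50 mm and 8.59 degrees, less where a joint would pass 70% of its speed; a pose out of reach is approached as far as the arm can. A call with a number of a shift or a turn outside -1 to 1 is refused whole. A call with a gripper value outside its range is refused whole. The fingers move at their own pace and stop on an object; "squeeze" is the grip in N (left out, the last holds). Time passes only in rows, so rows that do not move let the fingers close. It gives the time, the measured TCP pose, the force, the opening and the grip force at its end, in the units of the state.
- get_obs(): the state, without advancing time (a new reading comes with each control period).
- read_camera(name): name is "side" or "top"; returns the picture (400x640x3 uint8, red, green, blue); there is no depth.
- get_calibration(name): a dict with "fx", "fy", "cx", "cy" (pixels), "pose" (4x4, takes a point from camera to world coordinates). Camera axes: x right, y down, z forward; pixel columns grow to the right and rows downward; lengths in m; the calibration is good to about 2 mm. A picture is of the moment at which its call begins. get_calibration takes no time and is no camera call.
- hand_in(): hands the job in; it is judged then, once.
Trained networks look in the newest picture that a camera, given by its name, has taken for a name from the list of things; names that differ only in an ending like _2 or _b are one class to them, and where a whole thing is asked for, a point or a joint stands for the part that bears it (a point fixed in the world has none). Each returns a list of dicts, best first, with "confidence" (0 to 1); they miss things now and then, are a little off and sometimes report something else, mostly with a low value. They report only what shows in the picture. A call takes as long as a camera call. They do not tell look-alikes from the thing itself.
- recognise(label, camera): "bbox" ([left, top, right, bottom] in pixels, round what is visible of it).
- spot_point(label, camera): "pixel" ([column, row] in pixels: a listed point, or the origin of a listed thing).
The state is a dict: "time": time; "qpos": joint angles; "joint_velocities": joint speeds; "joint_efforts": joint torques, N m; "position": TCP position; "tcp_rot": TCP orientation; "force": force on the tool from outside, world axes, zero at the start; "torque": the same for the moment, N m; "gripper_width": finger opening in m; "finger_force": force on a finger pad.
Only numpy, scipy, OpenCV 4.12 (cv2) and the standard library are available. Lean on these libraries where they do the work, as an engineer would, in place of code of your own. Each camera call takes 0.05 s, during which the arm holds its last target. There are 200 camera calls.

## Task

Take the orange-capped tube out of the rack and put its pointed end into the black rubber cup on top of the vortex mixer. Keeping it upright, press the tube firmly down until the sprung cup head is all the way down on its stop, without ramming it, and finish while still gripping the tube and holding it down there, as one does for as long as the mixing takes. Push with the tube only, never with the gripper on the mixer, and leave the two blue-capped tubes in the rack and the bottle and dish where they stand.

Things in the scene. Friction and masses are not known exactly. Their poses are not given: they have to be found in the camera images.
- tube: Loose 50 ml centrifuge tube, milky plastic, orange screw cap, 115 mm tall, 40 to 85 g; stands in the rack, leaning 3 degrees at most. Origin: centre of its lowest face (8 mm wide), z along its axis to the cap. Cone from 8 to 29 mm in diameter over the lowest 15 mm, body 29 mm in diameter, cap 35 mm in diameter from 101 to 115 mm above the origin. Round: can be gripped from above at any yaw.
- tube_cap (a point): Middle of the orange cap, on the tube's axis, 108 mm above the tube's origin.
- tube_b: Bystander: same tube with a blue cap, standing in the rack. Origin at its foot.
- tube_c: Bystander: another same tube with a blue cap, standing in the rack. Origin at its foot.
- rack: Fixed teal rack, 92 mm (x) by 230 mm (y), 55 mm high, on a white plate 8 mm thick; turned up to 0.35 rad. Origin: centre of its underside. Two rows (x = -21, 21 mm) of five holes (y = -84, -42, 0, 42, 84 mm), 32 mm in diameter. Tubes stand at (-21,-84), (21,0) and (-21,84) mm, in any order, the others are empty; tube feet rest 4 mm above the origin. The tubes stick out 64 mm.
- mixer: Fixed touch-start vortex mixer, light grey housing 165 mm (x) by 125 mm (y), its top 106 mm above its underside, black sloped panel with dial and rocker on its -x side, on the same white plate. Origin: centre of its underside. The black rubber cup head on top (axis 18 mm from the origin along +x) moves straight down on a spring. The orbiting motion is not simulated.
- cup_seat (a point): Centre of the cup's inner floor, where the tube's foot rests; moves down with the cup. At rest 128 mm above the mixer's underside. The rubber cup is 47 mm across at its rim, which is 16 mm above this floor; its inside is a funnel, about 39 mm across at the rim and 17 mm at the floor.
- cup (a joint): How far the sprung cup head is pressed down, in m: 0 at rest (up), 0.008 on its hard stop. The spring takes 3 N to start moving and 9 N to reach the stop; beyond that the stop is rigid. To rest on the stop the tube must keep pushing with clearly more than 9 N (12 to 20 N is a good firm hold; over 45 N is ramming). It springs back up as the push fades.
- bottle: Bystander: loose amber bottle with a blue cap, 56 mm in diameter, 110 mm tall, origin at the centre of its underside.
- dish: Bystander: loose closed Petri dish, 93 mm in diameter, 14 mm high, origin at the centre of its underside.
Not all that is in view belongs to the job. What is shaped like the tube but turquoise is not meant.

How it is judged:
By the outcome, as a careful person would: the job done as asked, in the order asked, and still so for the second after the job is handed in, while the arm keeps its last pose, push and grip.
It also fails if it takes over 48 s, if anything falls off the work surface, if the arm or the gripper's body presses on something with over 40 N, if the wrist force passes 120 N, or if a joint passes its speed limit or range.

## Working session

There is one attempt and no reset: what is moved stays moved. The work goes in short steps, Python scripts to look and compute and a tool call to move; the robot and the scene stay as the last step left them, time stands still between calls to the robot, and variables do not carry over. Pictures are saved under pics/ and viewed, at most 10 in all, crops included, and the job is handed in when it is done.

Besides the shell and the picture viewer there is one more tool, called after "Request:" as name(argument=value, ...) on one line, values as JSON. jog_arm: Moves the arm, as the interface text tells. Its arguments: {"type":"object","properties":{"steps":{"type":"array"},"squeeze":{"type":"number"}},"required":["steps"]}

```bash
mkdir -p pics; python3 - <<'E'
from workcell import *
import cv2
o=get_obs();print({k:o[k] for k in("time","position","tcp_rot","force","gripper_width")},pinch_z() if callable(pinch_z) else pinch_z)
for c in("side","top"):
    im=read_camera(c);cv2.imwrite(f"pics/{c}0.png",im[:,:,::-1])
    k=get_calibration(c);print(c,k)
    for l in("tube_cap","cup_seat","tube","mixer","rack"):
        print(l,[(round(d["confidence"],2),[round(float(x),1) for x in d["pixel"]]) for d in spot_point(l,c)])
E
```

```text
{'time': 0.0, 'position': array([0.21515186, 0.53285215, 0.40378571]), 'tcp_rot': array([-1.79883322e+02, -1.03869903e-02,  1.58011284e+02]), 'force': array([ 0.53935372, -0.53614116,  0.31598206]), 'gripper_width': 0.0851851245324514} 0.1547
side {'fx': 517.8411456089887, 'fy': 517.8411456089887, 'cx': 318.8688872705616, 'cy': 202.12333780401497, 'pose': array([[-0.98374855, -0.08013157,  0.16067892,  0.37223549],
       [-0.17952081,  0.45553791, -0.87192746,  1.24552515],
       [-0.00332642, -0.88660259, -0.46252004,  0.75506063],
       [ 0.        ,  0.        ,  0.        ,  1.        ]])}
tube_cap [(0.98, [315.1, 253.1]), (0.71, [270.8, 323.9]), (0.23, [370.7, 235.5])]
cup_seat [(0.43, [339.4, 151.9])]
tube [(0.79, [331.3, 367.2]), (0.59, [274.0, 368.8]), (0.56, [336.9, 252.9])]
mixer [(0.67, [346.2, 191.4])]
rack [(0.63, [319.5, 273.1])]
top {'fx': 375.4285228118291, 'fy': 375.4285228118291, 'cx': 315.9622166336007, 'cy': 197.2544067173587, 'pose': array([[ 0.01414115, -0.99155607,  0.12890537,  0.45729336],
       [-0.9993737 , -0.01819806, -0.03034858,  0.09258712],
       [ 0.03243815, -0.12839547, -0.9911924 ,  1.09848812],
       [ 0.        ,  0.        ,  0.        ,  1.        ]])}
tube_cap [(0.65, [143.1, 230.5]), (0.55, [224.0, 207.9])]
cup_seat [(0.71, [231.4, 209.4]), (0.54, [434.2, 201.7])]
tube [(0.67, [328.9, 160.7]), (0.58, [152.6, 202.1]), (0.58, [157.3, 235.4]), (0.54, [287.9, 220.3]), (0.51, [230.8, 209.2]), (0.5, [262.7, 202.0])]
mixer [(0.86, [424.8, 208.8])]
rack []
```

View pics/side0.png

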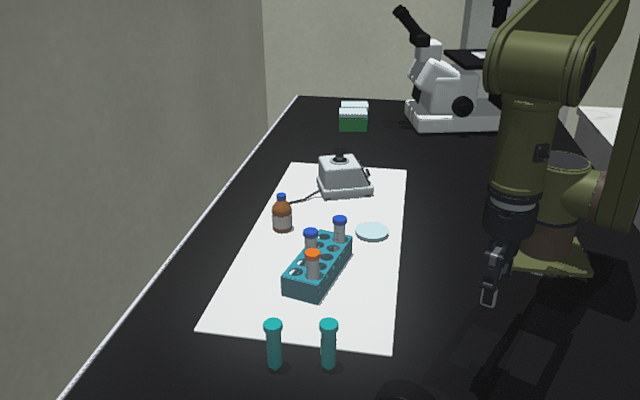

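View pics/top0.png

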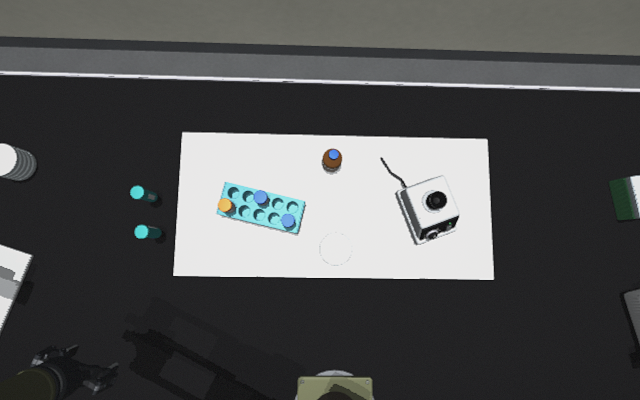

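The side view shows the orange cap at (313,254), between the blue ones at (310,233) and (340,220), and the cup at about (339,155). The top view has the orange cap at (225,206), blue caps at (261,198) and (288,221), and the cup at (435,201). The turquoise decoys are left of the plate.

```bash
cat > h.py <<'E'
from workcell import *
import cv2,numpy as np
K={c:get_calibration(c) for c in("side","top")}
def ray(c,p):
    k=K[c];d=k["pose"][:3,:3]@np.array([(p[0]-k["cx"])/k["fx"],(p[1]-k["cy"])/k["fy"],1]);return k["pose"][:3,3],d/np.linalg.norm(d)
def tri(ps,pt):
    A=[];b=[];R=[ray("side",ps),ray("top",pt)]
    for o,d in R:
        P=np.eye(3)-np.outer(d,d);A.append(P);b.append(P@o)
    x=np.linalg.lstsq(np.vstack(A),np.hstack(b),rcond=None)[0]
    return x,[np.linalg.norm(P@(x-o)) for P,(o,d) in zip(A,R)]
def atz(c,p,z):
    o,d=ray(c,p);return o+d*(z-o[2])/d[2]
def proj(c,X):
    k=K[c];q=k["pose"][:3,:3].T@(np.asarray(X)-k["pose"][:3,3]);return np.array([k["fx"]*q[0]/q[2]+k["cx"],k["fy"]*q[1]/q[2]+k["cy"]])
def blobs(im,lo,hi,amin=20):
    h=cv2.cvtColor(im,cv2.COLOR_RGB2HSV);m=cv2.inRange(h,lo,hi)
    n,l,s,c=cv2.connectedComponentsWithStats(m)
    return [(c[i].round(2),s[i].tolist()) for i in range(1,n) if s[i][4]>=amin]
E
python3 - <<'E'
from h import *
I={c:cv2.imread(f"pics/{c}0.png")[:,:,::-1].copy() for c in K}
for c in K:
    print(c,"orange",blobs(I[c],(8,150,120),(22,255,255)))
    print(c,"blue",blobs(I[c],(108,120,60),(125,255,255)))
a=cv2.resize(I["side"][140:205,305:385],None,fx=5,fy=5,interpolation=cv2.INTER_CUBIC)
b=cv2.resize(I["top"][170:250,395:465],None,fx=5,fy=5,interpolation=cv2.INTER_CUBIC)
H=400;o=np.zeros((H,760,3),np.uint8);o[:325,:400]=a;o[:400,405:755]=b
cv2.imwrite("pics/crop.png",o[:,:,::-1])
print(cv2.cvtColor(I["top"],cv2.COLOR_RGB2GRAY)[188:214,421:450])
E
```

```text
side orange [(array([277.59, 203.9 ]), [273, 201, 14, 9, 29]), (array([311.83, 252.19]), [305, 248, 15, 9, 110])]
side blue [(array([280.46, 196.12]), [277, 193, 8, 8, 50]), (array([339.41, 218.59]), [333, 215, 14, 10, 90]), (array([310.25, 230.8 ]), [304, 227, 14, 8, 89])]
top orange []
top blue [(array([333.13, 153.96]), [329, 150, 9, 9, 67]), (array([262.27, 198.85]), [255, 191, 12, 13, 26])]
[[233 232 232 233 232 233 233 232 233 233 233 234 233 233 233 233 233 233
  233 233 233 232 232 232 232 233 233 224 222]
 [232 233 233 233 233 233 233 234 233 231 227 227 228 231 233 234 235 235
  235 234 233 233 233 232 233 232 233 228 218]
 [233 233 232 232 233 234 230 227 225 217 187 182 195 213 223 222 226 228
  231 233 235 236 233 232 232 232 232 233 220]
 [233 232 233 234 231 228 211 192 205 213 213 215 209 200 154 105  88  61
  139 175 210 232 235 235 233 233 232 234 227]
 [233 233 233 231 214 186 202 214 214 212 204 198 161  81  21  17  14  14
   24  30  58 140 212 235 235 234 233 233 232]
 [233 233 234 219 196 206 215 216 206 182 133  61  22  13  18  23  19  17
   18  17  14  31  90 
[... 1745 characters left out ...]
223 180  98  62  51  40  18  23  29  40  59  71
  106 129 141 190 231 237 234 233 232 232 233]
 [233 233 234 223 184 185 218 189 154 129 100  88  68  69  77  82 106 117
  185 222 223 232 236 233 233 232 233 233 232]
 [232 233 233 235 224 195 193 211 224 193 151 152 152 152 153 151 150 147
  179 215 225 231 233 232 232 233 232 232 232]
 [232 233 232 233 234 236 205 168 202 213 216 220 221 221 220 218 213 212
  195 218 234 233 233 232 232 232 232 232 232]
 [232 233 233 233 233 234 236 224 206 199 208 214 215 213 217 217 204 202
  225 235 233 233 233 233 232 232 232 233 232]
 [232 233 232 232 233 233 233 234 235 235 235 222 208 209 224 234 235 235
  234 233 232 233 232 232 233 232 232 232 232]]
```

View pics/crop.png

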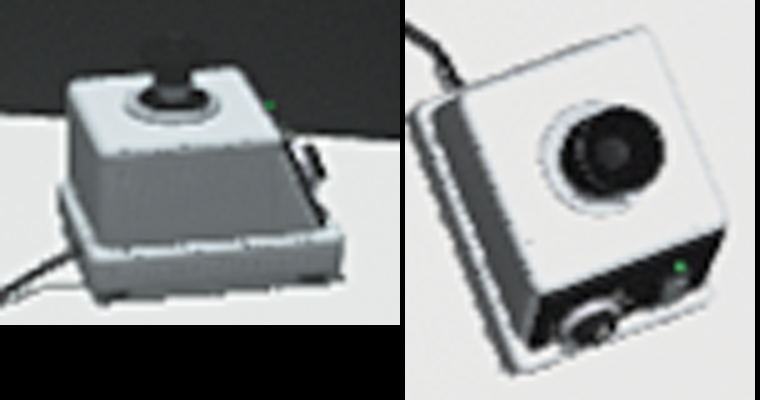

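```bash
python3 - <<'E'
from h import *
I={c:cv2.imread(f"pics/{c}0.png")[:,:,::-1].copy() for c in K}
print(blobs(I["top"],(8,120,100),(25,255,255)),blobs(I["top"],(100,80,60),(130,255,255)))
print(cv2.cvtColor(I["side"],cv2.COLOR_RGB2GRAY)[143:165,328:352])
t=atz("top",(436.4,200.3),.136);print("seat",t,proj("side",t),proj("side",t+[0,0,.016]))
print(tri((339.4,151.9),(436.4,200.3)))
E
```

```text
[(array([331.35, 159.58]), [323, 149, 19, 18, 153]), (array([224.6 , 204.68]), [218, 198, 14, 14, 148])] [(array([333.3 , 154.11]), [329, 150, 10, 9, 76]), (array([260.06, 196.77]), [253, 190, 15, 15, 158]), (array([287.59, 220.15]), [281, 214, 14, 14, 153])]
[[ 49  48  47  47  49  49  49  47  47  50  48  48  46  48  48  48  47  47
   47  48  48  48  48  48]
 [ 50  47  48  49  48  48  49  48  50  48  49  48  48  47  47  49  47  47
   49  47  47  47  48  46]
 [ 48  49  48  49  50  47  47  48  48  49  48  46  47  47  50  48  49  47
   47  46  47  48  47  47]
 [ 49  50  49  49  48  49  49  49  48  47  49  52  50  50  46  48  48  48
   49  47  46  48  47  47]
 [ 49  49  49  48  49  48  48  46  45  45  46  51  53  49  44  48  47  49
   48  49  50  49  50  48]
 [ 49  49  47  49  49  47  44  45  43  43  43  45  43  42  44  41  44  45
   48  48  49  48  48  47]
 [ 49  48  50  49  48  45  44  44  43  43  46  48  46  43  43  45  45  42
   45  47  48  48  48  48]
 [ 50  49  49  50  47  42  44  44  45  44  44  45  47  44  44  44  43  42
   46  48  49  48  47  47]
 [ 49  50  50  49  50  43  43  4
[... 901 characters left out ...]
5  28  35  39  39  58  64  55  50  42  38  36  36
   79 171 167 208 225 221]
 [224 197 161 176 184 151 112  64  30  27  26  26  26  26  32  34  59  72
  128 168 142 203 225 221]
 [224 215 162 139 156 181 178 145 132 135 134 135 135 137 136 137 145 128
  148 143 162 215 224 222]
 [222 226 217 177 143 153 152 155 170 179 181 180 181 179 173 167 158 144
  147 172 218 227 223 222]
 [221 223 225 230 220 199 166 152 164 155 148 146 143 159 158 153 152 172
  222 231 226 223 221 221]]
seat [ 0.58022137 -0.25159324  0.136     ] [339.96883651 154.39014616] [340.04832186 149.63090172]
(array([ 0.58032015, -0.24805466,  0.1456358 ]), [np.float64(0.001326564840729405), np.float64(0.0013265648407297498)])
```

```bash
cat >> h.py <<'E'
def cyl(c,X,ax,r=.0175,h=.007):
    ax=np.asarray(ax)/np.linalg.norm(ax);u=np.cross(ax,[1,0,0]);u/=np.linalg.norm(u);v=np.cross(ax,u)
    P=[proj(c,X+s*h*ax+r*(np.cos(t)*u+np.sin(t)*v)) for s in(-1,1) for t in np.linspace(0,6.28,40)]
    m=cv2.moments(cv2.convexHull(np.float32(P)));P=np.array(P)
    return np.array([m["m10"]/m["m00"],m["m01"]/m["m00"]]),P.min(0).round(1),P.max(0).round(1)
E
python3 - <<'E'
from h import *
from scipy.optimize import least_squares as LS
I={c:cv2.imread(f"pics/{c}0.png")[:,:,::-1].copy() for c in K}
so=blobs(I["side"],(4,130,60),(25,255,255),60);print(so,blobs(I["side"],(105,90,40),(130,255,255),60))
ps=[b[0] for b in so if 300<b[0][0]<330][0]
f=lambda X:np.r_[cyl("side",X,[0,0,1])[0]-ps,cyl("top",X,[0,0,1])[0]-[224.6,204.7]]
r=LS(f,[.5,.3,.12]);print("cap",r.x,r.fun,cyl("side",r.x,[0,0,1]),cyl("top",r.x,[0,0,1]))
for p in((260.06,196.8),(287.6,220.15)):
    g=LS(lambda q:cyl("top",[q[0],q[1],.12],[0,0,1])[0]-p,[.5,.2]);print("blue",g.x)
h=cv2.cvtColor(I["top"],cv2.COLOR_RGB2HSV);m=cv2.inRange(h,(80,80,150),(98,255,255));m[:,:210]=0
c=max(cv2.findContours(m,0,2)[0],key=cv2.contourArea);b=cv2.boxPoints(cv2.minAreaRect(c));print("rackpx",b)
P=np.array([atz("top",p,.063) for p in b]);print(P,P.mean(0))
E
```

```text
[(array([280.98, 206.41]), [273, 201, 18, 11, 147]), (array([311.78, 253.52]), [305, 248, 16, 13, 143])] [(array([280.94, 196.31]), [277, 193, 9, 8, 64]), (array([339.39, 219.62]), [333, 215, 14, 11, 125]), (array([310.13, 232.48]), [303, 227, 15, 12, 140])]
cap [0.56166622 0.29937422 0.1234029 ] [ 0.59402194  0.03703398 -0.01056608 -0.54308587] (array([312.37402194, 253.55703398]), array([304.4, 246.6]), array([320.3, 260.6])) (array([224.58943392, 204.15691413]), array([217.2, 197.1]), array([232. , 211.1]))
blue [0.58297842 0.20887719]
blue [0.5230199  0.13551862]
rackpx [[216.68704 213.58362]
 [224.57956 181.40631]
 [304.95163 201.12021]
 [297.0591  233.29752]]
[[0.54179071 0.33270052 0.063     ]
 [0.63165548 0.3152561  0.063     ]
 [0.58057703 0.09130897 0.063     ]
 [0.49128805 0.11136064 0.063     ]] [0.56132782 0.21265656 0.063     ]
```

Request:
jog_arm(steps=[0.138,-0.094,0,0,0,0,64,0.138,-0.094,0,0,0,0,64,0.138,-0.094,0,0,0,0,64,0.138,-0.094,0,0,0,0,64,0.138,-0.094,0,0,0,0,64])

```text
time: 1.1
position: [0.389, 0.4146, 0.4049]
tcp_rot: [180.0, 0.0, 158.0]
force: [0.3, -0.1, -0.5]
gripper_width: 0.064
finger_force: 0.0
```

Request:
jog_arm(steps=[0.138,-0.094,0,0,0,0,64,0.138,-0.094,0,0,0,0,64,0.138,-0.094,0,0,0,0,64,0.138,-0.094,0,0,0,0,64,0.138,-0.094,0,0,0,0,64])

```text
time: 1.6
position: [0.5616, 0.297, 0.4048]
tcp_rot: [180.0, 0.0, 158.0]
force: [0.6, 0.9, -0.2]
gripper_width: 0.0641
finger_force: 0.0
```

Request:
jog_arm(steps=[0,0,0,0,0,0,64,0,0,0,0,0,0,64,0,0,0,0,0,0,64])

```text
time: 1.9
position: [0.5596, 0.2985, 0.4045]
tcp_rot: [-180.0, -0.1, 158.0]
force: [0.4, 0.2, 0.9]
gripper_width: 0.064
finger_force: 0.0
```

```bash
python3 -c "
from workcell import *
o=get_obs();print(o['time'],o['position'],o['tcp_rot'],o['gripper_width'],pinch_z,pinch_z() if callable(pinch_z) else 0)"
```

```text
1.9 [0.55956742 0.29851805 0.40450558] [-1.79982211e+02 -6.63053841e-02  1.58027736e+02] 0.06400756674072797 0.1547 0
```

Request:
jog_arm(steps=[0.004,0,-0.12,0,0,0,64,0,0,-0.12,0,0,0,64,0,0,-0.12,0,0,0,64,0,0,-0.08,0,0,0,64,0,0,-0.06,0,0,0,64], squeeze=70)

```text
time: 2.4
position: [0.5593, 0.2993, 0.2782]
tcp_rot: [-179.9, -0.1, 158.1]
force: [0.3, 0.5, -0.7]
gripper_width: 0.0639
finger_force: 0.0
```

Request:
jog_arm(steps=[0,0,-0.05,0,0,0,64,0,0,-0.04,0,0,0,64,0,0,-0.018,0,0,0,64,0,0,0,0,0,0,64])

```text
time: 2.8
position: [0.561, 0.2984, 0.2524]
tcp_rot: [-180.0, -0.0, 158.0]
force: [-0.3, -0.1, 0.1]
gripper_width: 0.0641
finger_force: 0.0
```

```bash
python3 - <<'E'
from h import *
o=get_obs();print(o['time'],o['position'],o['force'])
a=read_camera("side")[200:310,250:390];b=read_camera("top")[150:260,190:330]
cv2.imwrite("pics/g.png",np.vstack([cv2.resize(x,None,fx=2.6,fy=2.6,interpolation=2) for x in(a,b)])[:,:,::-1])
E
```

```text
2.8 [0.56102158 0.29840926 0.25239607] [-0.2875423  -0.13702999  0.05193624]
```

View pics/g.png

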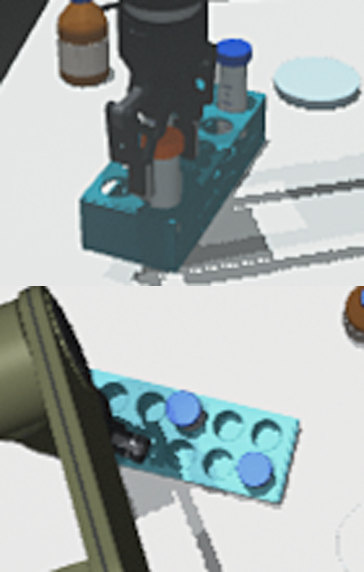

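The gripper straddles the orange tube (crop about 160,150), and the blue tubes are untouched. Closing.

Request:
jog_arm(steps=[0,0,0,0,0,0,20,0,0,0,0,0,0,20,0,0,0,0,0,0,20,0,0,0,0,0,0,20,0,0,0,0,0,0,20], squeeze=70)

```text
time: 3.4
position: [0.5617, 0.2983, 0.2536]
tcp_rot: [179.9, 0.1, 158.0]
force: [-0.8, 0.2, 6.5]
gripper_width: 0.0321
finger_force: 68.7
```

Request:
jog_arm(steps=[0,0,0,0,0,0,20,0,0,0,0,0,0,20])

```text
time: 3.6
position: [0.5617, 0.2983, 0.2536]
tcp_rot: [179.9, 0.1, 158.0]
force: [-0.4, -0.2, 5.7]
gripper_width: 0.0325
finger_force: 68.7
```

Request:
jog_arm(steps=[0,0,0,0,0,0,50,0,0,0,0,0,0,50,0,0,0,0,0,0,50,0,0,-0.02,0,0,0,50,0,0,-0.012,0,0,0,50])

```text
time: 4.1
position: [0.5611, 0.2981, 0.2439]
tcp_rot: [-180.0, -0.0, 158.0]
force: [-0.2, -0.9, -0.3]
gripper_width: 0.0502
finger_force: 0.0
```

Request:
jog_arm(steps=[0,0,0,0,0,0,50,0,0,0,0,0,0,20,0,0,0,0,0,0,20,0,0,0,0,0,0,20,0,0,0,0,0,0,20])

```text
time: 4.6
position: [0.5613, 0.2982, 0.2448]
tcp_rot: [180.0, 0.0, 158.0]
force: [0.9, -0.9, 0.1]
gripper_width: 0.0293
finger_force: 59.8
```

Request:
jog_arm(steps=[0,0,0,0,0,0,20,0,0,0,0,0,0,20])

```text
time: 4.8
position: [0.5613, 0.2982, 0.2448]
tcp_rot: [180.0, 0.0, 158.0]
force: [-0.7, 0.3, 0.9]
gripper_width: 0.0295
finger_force: 59.8
```

Request:
jog_arm(steps=[0,0,0.04,0,0,0,20,0,0,0.08,0,0,0,20,0,0,0.12,0,0,0,20,0,0,0.14,0,0,0,20,0,0,0.14,0,0,0,20])

```text
time: 5.3
position: [0.5611, 0.2981, 0.3765]
tcp_rot: [-180.0, -0.0, 158.0]
force: [0.1, 1.0, -1.1]
gripper_width: 0.0298
finger_force: 60.0
```

Request:
jog_arm(steps=[0,0,0.12,0,0,0,20,0,0,0.08,0,0,0,20,0,0,0.04,0,0,0,20,0,0,0,0,0,0,20,0,0,0,0,0,0,20])

```text
time: 5.8
position: [0.5609, 0.298, 0.4339]
tcp_rot: [-179.9, -0.1, 158.0]
force: [0.0, 0.2, -1.4]
gripper_width: 0.0295
finger_force: 59.9
```

Request:
jog_arm(steps=[0,-0.06,0,0,0,0,20,0,-0.1,0,0,0,0,20,0,-0.14,0,0,0,0,20,0,-0.16,0,0,0,0,20,0,-0.16,0,0,0,0,20])

```text
time: 6.3
position: [0.5606, 0.141, 0.433]
tcp_rot: [-179.9, -0.1, 158.0]
force: [0.3, -0.3, -1.0]
gripper_width: 0.0292
finger_force: 60.0
```

Request:
jog_arm(steps=[0.01,-0.16,0,0,0,0,20,0.01,-0.16,0,0,0,0,20,0.01,-0.16,0,0,0,0,20,0.01,-0.16,0,0,0,0,20,0.01,-0.16,0,0,0,0,20])

```text
time: 6.8
position: [0.5728, -0.0593, 0.4331]
tcp_rot: [-179.9, -0.2, 158.0]
force: [0.8, 0.2, -0.7]
gripper_width: 0.0293
finger_force: 60.1
```

Request:
jog_arm(steps=[0.01,-0.16,0,0,0,0,20,0.01,-0.16,0,0,0,0,20,0.01,-0.16,0,0,0,0,20,0,-0.12,0,0,0,0,20,0,-0.1,0,0,0,0,20])

```text
time: 7.3
position: [0.5802, -0.2346, 0.4328]
tcp_rot: [-180.0, -0.2, 157.9]
force: [0.7, 0.0, -0.8]
gripper_width: 0.0293
finger_force: 60.1
```

Request:
jog_arm(steps=[0,-0.05,0,0,0,0,20,0,-0.02,0,0,0,0,20,0,0,0,0,0,0,20,0,0,0,0,0,0,20])

```text
time: 7.7
position: [0.5812, -0.2483, 0.4344]
tcp_rot: [180.0, -0.1, 158.1]
force: [0.5, 0.0, -1.0]
gripper_width: 0.0295
finger_force: 60.0
```

```bash
python3 - <<'E'
from h import *
o=get_obs();print(o['time'],o['position'],o['tcp_rot'])
a=read_camera("side");b=read_camera("top")
print(blobs(a,(4,130,60),(25,255,255),30))
A=o['position']-[0,0,.2328];print("foot pred",A,proj("side",A),proj("side",A+[0,0,.03]),proj("side",A+[0,0,.108]))
a=cv2.resize(a[80:200,290:390],None,fx=4,fy=4,interpolation=2);b=cv2.resize(b[150:270,375:475],None,fx=4,fy=4,interpolation=2)
cv2.imwrite("pics/h.png",np.hstack([a,b[:480]])[:,:,::-1])
E
```

```text
7.7 [ 0.58119246 -0.24834167  0.43444408] [ 1.79960515e+02 -5.53193767e-02  1.58056883e+02]
[(array([343.56, 100.31]), [341, 97, 6, 7, 36]), (array([281.04, 206.43]), [273, 201, 18, 11, 148])]
foot pred [ 0.58119246 -0.24834167  0.20164408] [339.83511762 134.92581253] [339.98670861 125.60766529] [340.39361192 100.59572491]
```

View pics/h.png

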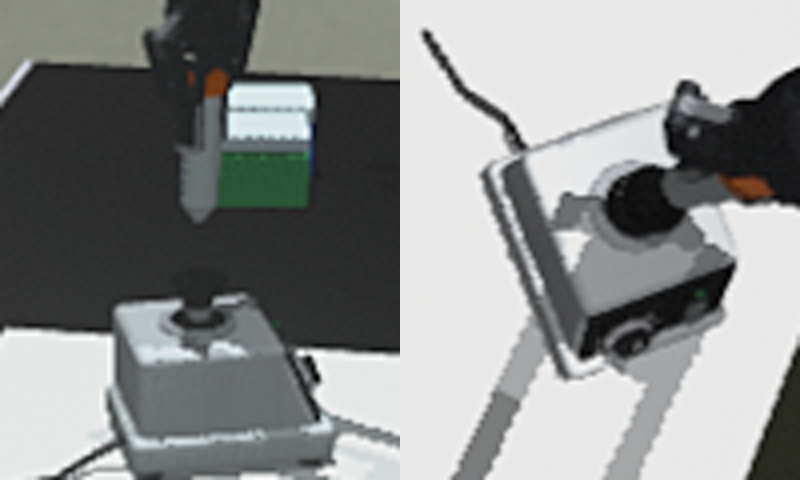

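The side crop shows the foot at (339.8,135.3), as predicted, and the cup centre at about column 339.7. Nudge −3 mm in y and go down.

Request:
jog_arm(steps=[-0.002,-0.012,-0.04,0,0,0,20,0,0,-0.06,0,0,0,20,0,0,-0.06,0,0,0,20,0,0,-0.04,0,0,0,20,0,0,0,0,0,0,20])

```text
time: 8.3
position: [0.5803, -0.2517, 0.3825]
tcp_rot: [180.0, -0.2, 158.0]
force: [-0.1, 0.4, -0.2]
gripper_width: 0.029
finger_force: 60.1
```

Request:
jog_arm(steps=[0,0,-0.012,0,0,0,20,0,0,-0.012,0,0,0,20,0,0,-0.012,0,0,0,20,0,0,-0.008,0,0,0,20,0,0,0,0,0,0,20])

```text
time: 8.8
position: [0.5808, -0.2523, 0.3736]
tcp_rot: [180.0, -0.0, 158.0]
force: [-0.5, 0.1, -0.7]
gripper_width: 0.0295
finger_force: 60.1
```

Request:
jog_arm(steps=[0,0,-0.008,0,0,0,20,0,0,-0.008,0,0,0,20,0,0,-0.008,0,0,0,20,0,0,0,0,0,0,20])

```text
time: 9.2
position: [0.5809, -0.2524, 0.3679]
tcp_rot: [-180.0, 0.0, 158.0]
force: [-0.6, 0.4, 2.6]
gripper_width: 0.0291
finger_force: 59.9
```

Request:
jog_arm(steps=[0,0,-0.008,0,0,0,20,0,0,0,0,0,0,20])

```text
time: 9.4
position: [0.581, -0.2524, 0.3661]
tcp_rot: [-180.0, 0.1, 158.0]
force: [0.1, -0.0, 4.4]
gripper_width: 0.0296
finger_force: 59.7
```

Request:
jog_arm(steps=[0,0,-0.008,0,0,0,20,0,0,-0.008,0,0,0,20,0,0,0,0,0,0,20])

```text
time: 9.7
position: [0.5811, -0.2524, 0.3624]
tcp_rot: [-180.0, 0.1, 158.0]
force: [0.2, 0.1, 7.2]
gripper_width: 0.0294
finger_force: 59.7
```

Request:
jog_arm(steps=[0,0,-0.004,0,0,0,20,0,0,0,0,0,0,20])

```text
time: 9.9
position: [0.5812, -0.2525, 0.3617]
tcp_rot: [-180.0, 0.1, 158.0]
force: [-0.4, -0.0, 7.5]
gripper_width: 0.0293
finger_force: 59.6
```

Request:
jog_arm(steps=[0,0,-0.003,0,0,0,20,0,0,0,0,0,0,20])

```text
time: 10.1
position: [0.5812, -0.2525, 0.3611]
tcp_rot: [-180.0, 0.1, 158.0]
force: [-0.1, -0.0, 7.6]
gripper_width: 0.0294
finger_force: 59.5
```

Request:
jog_arm(steps=[0,0,-0.004,0,0,0,20,0,0,0,0,0,0,20])

```text
time: 10.3
position: [0.5813, -0.2525, 0.3605]
tcp_rot: [-180.0, 0.2, 158.0]
force: [0.9, 0.4, 8.5]
gripper_width: 0.0295
finger_force: 59.7
```

Request:
jog_arm(steps=[0,0,-0.003,0,0,0,20,0,0,0,0,0,0,20,0,0,0,0,0,0,20])

```text
time: 10.6
position: [0.5815, -0.2526, 0.3604]
tcp_rot: [-180.0, 0.3, 158.0]
force: [-1.1, 0.2, 10.3]
gripper_width: 0.0297
finger_force: 59.5
```

Request:
jog_arm(steps=[0,0,-0.004,0,0,0,20,0,0,0,0,0,0,20,0,0,0,0,0,0,20])

```text
time: 10.9
position: [0.5818, -0.2527, 0.3603]
tcp_rot: [-180.0, 0.4, 158.0]
force: [-0.8, 1.1, 13.8]
gripper_width: 0.0296
finger_force: 59.0
```

Request:
jog_arm(steps=[0,0,-0.002,0,0,0,20,0,0,0,0,0,0,20,0,0,0,0,0,0,20])

```text
time: 11.2
position: [0.5819, -0.2528, 0.3602]
tcp_rot: [-180.0, 0.4, 158.0]
force: [-0.2, 0.5, 15.9]
gripper_width: 0.0292
finger_force: 59.0
```

Request:
jog_arm(steps=[0,0,0,0,0,0,20,0,0,0,0,0,0,20,0,0,0,0,0,0,20,0,0,0,0,0,0,20,0,0,0,0,0,0,20])

```text
time: 11.7
position: [0.582, -0.2528, 0.3602]
tcp_rot: [-180.0, 0.4, 158.0]
force: [-0.7, 0.5, 15.4]
gripper_width: 0.0291
finger_force: 59.1
```

```bash
python3 - <<'E'
from h import *
a=read_camera("side");b=read_camera("top");o=get_obs();print(o['time'],o['position'],o['force'])
a=cv2.resize(a[80:200,290:390],None,fx=4,fy=4,interpolation=2);b=cv2.resize(b[150:270,375:475],None,fx=4,fy=4,interpolation=2)
cv2.imwrite("pics/end.png",np.hstack([a,b])[:,:,::-1])
E
```

```text
11.8 [ 0.58195956 -0.25274831  0.36023442] [-0.81615119  1.36467391 14.45954136]
```

View pics/end.png

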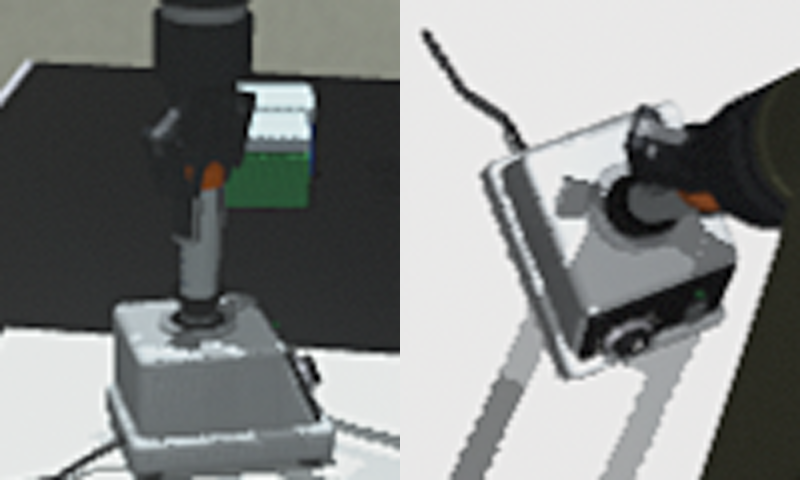

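The tube stands upright in the cup (side crop about 200,300), the cup head is down and the fingers are clear of the mixer. The force is about 15 N, steady apart from noise. Handing in.

```bash
python3 -c "
from workcell import *
print(get_obs()['force'],hand_in())"
```

```text
the job is handed in; nothing more can be done
[-0.81615119  1.36467391 14.45954136] None
```

I handed in the job with the orange-capped tube upright in the mixer cup, still gripped and held down on the stop at about 15 N; no verdict came back.

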